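Change over the sensor caps in the bolted test carrier

ROBOT

A 6-joint arm with a two-finger parallel gripper is mounted at the origin on a cart in front of the work surface, level with it; the furniture and walls round the work are solid. World frame = base frame: x ahead of the robot, y to its left, z up, the work surface at z = 0. Lengths are in m, angles in degrees, forces in N, time in s.
With the tool pointing down it reaches from about 0.225 to 0.725 m from the base axis. Payload 3.1 kg.
Tool frame: the origin (TCP) lies on the mounting face of the last link; the fingertips stand 173 mm ahead of it and the grasp point (between the pads) lies 155 mm ahead of it; z points along the fingers, y is the line along which they close (so a half turn about z gives the same grasp; the last joint's range is limited). The gripper opens to 85 mm and grips with 20 to 120 N. Pads are 22 mm wide; open, the fingers measure 114 mm over their backs; the gripper's body (76 mm by 85 mm) begins 54 mm behind the grasp point. The pads swing forward as they close: fully open they stand 13 mm farther back than shut.
Start: joints at [65.501, 2.75, 5.684, 92.934, 0, 82.678], TCP at [0.155, 0.502, 0.405] pointing down, gripper open.
Joint ranges: [-166.93, 166.93], [-56.73, 111.36], [-69.38, 81.34], [-121.58, 131.49], [-85.45, 84.26], [-180, 180]. Speed limits (degrees/s): [159.86, 159.86, 180, 180, 180, 180].

INTERFACE

Orientations are given as [roll, pitch, yaw] about the fixed x, y, z axes, in that order (R = Rz(yaw) Ry(pitch) Rx(roll)).
In Python, from cell import bot, snapshot, camera_info, close_job, search_frame gives the robot as it stands.
- The arm moves only by the shell command python3 -m inch 'ROWS' [OPENING] [FORCE]. ROWS is text: rows parted by semicolons, each of 6 numbers parted by spaces: the shift along the tool's x, y, z as a fraction of full scale, then the turn, a rotation vector about the tool's x, y, z as a fraction of full scale. A call has 1 to 10 rows; each row shifts and turns the commanded pose from where the row before left it, along the tool's axes as they then stand; what a row does not reach is not made up. Full scale, the value 1, is 0.15 m for a shift and 4 degrees for a turn. A row lasts 1/8 s, in which the tool goes at most 62.5 mm and 10.7 degrees, less where a joint would pass 70% of its speed; a pose out of reach is approached as far as the arm can. A call with a number of a shift or a turn outside -1 to 1 is refused whole. A call with a gripper value outside its range is refused whole. OPENING is the gripper command: -1 is shut, 1 is fully open, values between are in proportion, set as the call begins (- or left out, the last holds). The fingers move at their own pace and stop on an object; FORCE is the grip in N (left out, the last holds). Time passes only in rows, so rows that do not move let the fingers close. It gives the time, the measured TCP pose, the force, the opening and the grip force at its end, in the units of the state.
- bot.sense(): the state, without advancing time (a new reading comes with each control period).
- snapshot(name): name is "scene" or "top"; returns the picture (420x560x3 uint8, red, green, blue); there is no depth.
- camera_info(name): a dict with "vfov" (degrees; the focal length in pixels is half the picture's height over the tangent of half this angle, whatever the lens; pixels are square), "cx", "cy" (the principal point, pixels), "position" and "attitude" of the camera in the world. Camera axes: x right, y down, z forward; pixel columns grow to the right and rows downward; lengths in m; the calibration is good to about 2 mm. A picture is of the moment at which its call begins. camera_info takes no time and is no camera call.
- close_job(): hands the job in; it is judged then, once.
Trained networks look in the newest picture that a camera, given by its name, has taken for a name from the list of things; names that differ only in an ending like _2 or _b are one class to them, and where a whole thing is asked for, a point or a joint stands for the part that bears it (a point fixed in the world has none). Each returns a list of dicts, best first, with "confidence" (0 to 1); they miss things now and then, are a little off and sometimes report something else, mostly with a low value. They report only what shows in the picture. A call takes as long as a camera call. They do not tell look-alikes from the thing itself.
- search_frame(target, camera): "at" ([x, y, z] in m, in the coordinates of the camera as it stood for that picture, good to about 4 mm: the middle of the surface that is visible of it).
The state is a dict: "time_s": time; "qpos": joint angles; "qvel": joint speeds; "tau": joint torques, N m; "ee_pos": TCP position; "tcp_rot": TCP orientation; "wrist_force": force on the tool from outside, world axes, zero at the start; "wrist_torque": the same for the moment, N m; "gripper_width": finger opening in m; "grip_force": force on a finger pad.
Only numpy, scipy, OpenCV 4.12 (cv2) and the standard library are available. Lean on these libraries where they do the work, as an engineer would, in place of code of your own. Each camera call takes 0.05 s, during which the arm holds its last target. There are 200 camera calls.

TASK

Change over the sensor caps in the test carrier: draw its bolt and swing the clamp plate right up and back, put the caps that are in it into the green tray, and load every fresh cap from the desk, one to a nest and each fully down. Then close the clamp flat over them and slide the bolt fully home into its keeper; leave the pen, screwdriver and tape roll where they are.

Things in the scene. Friction and masses are not known exactly. Their poses are not given: they have to be found in the camera images.
- carrier: test carrier: dark steel base plate 183 x 240 x 12 mm, fixed to the desk, four nests in a row along its y axis, a hinged clamp plate over them, a bolt along its front. Origin on the desk under the middle of the row; x points from the front (bolt, nearer the robot, edge at x = -103 mm) to the hinge line (x = +65 mm, 30 mm above the desk), y along the row to the robot's left.
- bolt (a joint): sliding bolt, m: 0 = drawn clear of the clamp, 0.040 = fully home, through the clamp's eye and on into the fixed keeper; slides along the carrier's +y. Friction about 3 N, no spring. From 0.009 on it blocks the clamp's eye from coming down. If the clamp is nearly but not right down, the bolt runs against the eye and does not go in; home, it locks the clamp.
- bolt_knob (a point): centre of the red grip knob on the bolt: upright cylinder 15 mm across, 28 mm tall (14 mm below to 14 mm above this point, which is 55 mm above the desk); moves with the bolt. The guides at both ends of its travel are 36 mm high above the desk.
- clamp (a joint): clamp plate, rad: 0 = closed, level over the nests; 2.0 = fully open, leaning back from the robot; swings up about its far edge. Stiff hinge: stays where left (0.35 N m friction, 0.22 kg). Closed, its top is 33 mm above the desk and its rubber strips are 0.7 mm above caps that sit fully down; a cap not down in its nest keeps it from closing. A 25 mm window is over each nest.
- clamp_pull (a point): middle of the black pull bar in front of the plate's left half: round bar 9 mm thick, 58 mm long along the carrier's y, 30 mm above the desk when closed, 161 mm from the hinge line in the plane of the plate, 30 mm free between it and the plate's edge; moves with the clamp. Pinched from above across the bar, it turns between the fingers as the clamp swings.
- clamp_hinge (a point): fixed point on the hinge line level with clamp_pull, 30 mm above the desk; the hinge line runs along the carrier's y.
- tray: green tray for the caps that are done: 110 x 130 mm outside (its x and y), 16 mm high, walls and floor 2.5 mm, fixed. Origin centre of its underside.
- tray_in (a point): centre of the tray's inner floor, 2.5 mm above the desk; axes as the tray's.
- gas_alarm (a point): foot centre of the navy gas alarm that stands fixed on the desk behind the fresh caps, in the way of a wide gripper: foot 60 x 78 mm (x, y), 162 mm tall. Leave it alone.
- thread_tape_mid (a point): bystander: blue roll of thread tape 54 mm across, 15 mm high, lying behind the carrier; its centre.
- screwdriver_b_mid (a point): bystander: yellow screwdriver 145 mm long lying behind the carrier, about its middle.
- marker_pen_mid (a point): bystander: black marker pen 138 mm long lying at the left, its middle.
- well0 (a point): centre of the floor of a nest, 12 mm above the desk; axes as the carrier's. well0 to well3 run right to left, 48 mm apart; each is 37.4 mm across with side walls 7 mm high (1.6 mm lead-in on top) and a finger slot 26 mm wide, down to the floor, on its x and -x sides. A cap fully down has its middle 5 mm above this point.
- well1 (a point): centre of the floor of a nest, 12 mm above the desk; axes as the carrier's. As well0.
- well2 (a point): centre of the floor of a nest, 12 mm above the desk; axes as the carrier's. As well0.
- well3 (a point): centre of the floor of a nest, 12 mm above the desk; axes as the carrier's. As well0.
- fresh0_mid (a point): pale grey sensor cap: round disc 34 mm across, body 10 mm thick, a small central boss 3 mm higher, 18 g; this point is the centre of the body, 5 mm above its underside; z up as it lies; gripped from above across the 34 mm. Fresh: lies on the desk left of the carrier and is to be loaded (absent in some starts).
- done0_mid (a point): pale grey sensor cap: round disc 34 mm across, body 10 mm thick, a small central boss 3 mm higher, 18 g; this point is the centre of the body, 5 mm above its underside; z up as it lies; gripped from above across the 34 mm. Done: stands at the start in nest well0 and goes to the tray (absent in some starts).
- fresh1_mid (a point): pale grey sensor cap: round disc 34 mm across, body 10 mm thick, a small central boss 3 mm higher, 18 g; this point is the centre of the body, 5 mm above its underside; z up as it lies; gripped from above across the 34 mm. Fresh: lies on the desk left of the carrier and is to be loaded (absent in some starts).
- done1_mid (a point): pale grey sensor cap: round disc 34 mm across, body 10 mm thick, a small central boss 3 mm higher, 18 g; this point is the centre of the body, 5 mm above its underside; z up as it lies; gripped from above across the 34 mm. Done: stands at the start in nest well1 and goes to the tray (absent in some starts).
- fresh2_mid (a point): pale grey sensor cap: round disc 34 mm across, body 10 mm thick, a small central boss 3 mm higher, 18 g; this point is the centre of the body, 5 mm above its underside; z up as it lies; gripped from above across the 34 mm. Fresh: lies on the desk left of the carrier and is to be loaded (absent in some starts).
- done2_mid (a point): pale grey sensor cap: round disc 34 mm across, body 10 mm thick, a small central boss 3 mm higher, 18 g; this point is the centre of the body, 5 mm above its underside; z up as it lies; gripped from above across the 34 mm. Done: stands at the start in nest well2 and goes to the tray (absent in some starts).
- fresh3_mid (a point): pale grey sensor cap: round disc 34 mm across, body 10 mm thick, a small central boss 3 mm higher, 18 g; this point is the centre of the body, 5 mm above its underside; z up as it lies; gripped from above across the 34 mm. Fresh: lies on the desk left of the carrier and is to be loaded (absent in some starts).
- done3_mid (a point): pale grey sensor cap: round disc 34 mm across, body 10 mm thick, a small central boss 3 mm higher, 18 g; this point is the centre of the body, 5 mm above its underside; z up as it lies; gripped from above across the 34 mm. Done: stands at the start in nest well3 and goes to the tray (absent in some starts).
There are look-alikes about, which are no part of the job. What is shaped like the part that bears fresh0_mid but blue is not meant.

How it is judged:
By the outcome, as a careful person would: the job done as asked, in the order asked, and still so for the second after the job is handed in, with the robot touching nothing.
Of fresh0, fresh1, fresh2, fresh3 only 3 to 4 are there at a start; the rules pass over those that are not, and their reading is None.
Of done0, done1, done2, done3 only 1 to 2 are there at a start; the rules pass over those that are not, and their reading is None.
At some moment in a run one of fresh0, fresh1, fresh2, fresh3 may be knocked a few centimetres aside while the robot is not near it.
Once in a run the grip may slacken for a moment while it holds something.
It also fails if it takes over 210 s, if anything falls off the work surface, if the arm or the gripper's body presses on something with over 40 N, if the wrist force passes 120 N, or if a joint passes its speed limit or range.

## Working session

There is one attempt and no reset: what is moved stays moved. The work goes in short steps, Python scripts to look and compute and a shell command to move; the robot and the scene stay as the last step left them, time stands still between calls to the robot, and variables do not carry over. Pictures are saved under pics/ and viewed, at most 14 in all, crops included, and the job is handed in when it is done.

```bash
ls; mkdir -p pics; python3 - <<'E'
from cell import bot,snapshot,camera_info,search_frame
import cv2
for n in("scene","top"):
    im=snapshot(n); cv2.imwrite(f"pics/{n}0.png",im[:,:,::-1]); print(n,camera_info(n))
print(bot.sense())
E
```

```text
pics
scene {'vfov': 55.798515996998596, 'cx': 283.0959944930276, 'cy': 208.1553795542833, 'position': array([-0.0143837 ,  1.03805474,  0.77368694]), 'attitude': array([-121.86548066,   -1.2823291 , -146.59712513])}
top {'vfov': 56.55956858395554, 'cx': 278.5155415375988, 'cy': 210.1329371100261, 'position': array([0.5056336 , 0.11295052, 1.0984617 ]), 'attitude': array([-177.26339951,   -1.31115095,  -88.78078851])}
{'time_s': 0.1, 'qpos': array([ 6.54994765e+01,  2.78883081e+00,  5.59772633e+00,  9.29330991e+01,
       -9.87033969e-05,  8.26774187e+01]), 'qvel': array([-0.01916747, -0.03495527,  0.24106436, -0.02292872, -0.07644568,
       -0.02272932]), 'tau': array([ 1.99104274e-03, -3.39851940e+01,  3.20935607e+01,  1.58453803e-02,
       -2.42879560e-04,  1.43342469e-06]), 'ee_pos': array([0.15498637, 0.50139856, 0.4036071 ]), 'tcp_rot': array([-1.79876797e+02, -1.57325150e-02,  1.62822041e+02]), 'wrist_force': array([ 0.57240905, -0.14543673,  0.05858109]), 'wrist_torque': array([-0.0179345 ,  0.02516261,  0.02242715]), 'grip_force': 0.0, 'gripper_width': 0.08544592655049169}
```

View pics/top0.png

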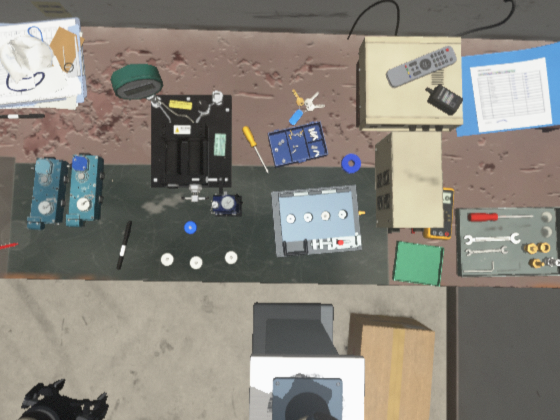

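View pics/scene0.png

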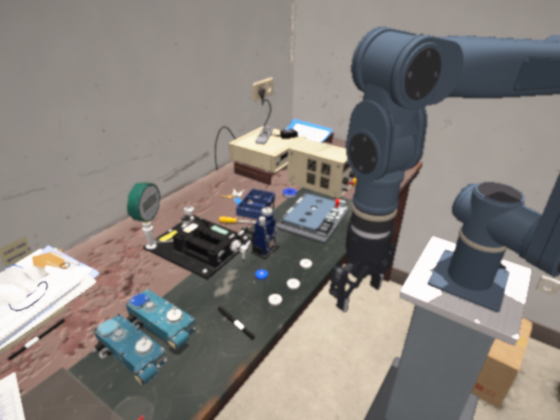

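```bash
cat > h.py <<'E'
from cell import bot,snapshot,camera_info,search_frame
import numpy as np, cv2
from scipy.spatial.transform import Rotation as R
def cam(n):
    c=camera_info(n); f=210/np.tan(np.radians(c['vfov']/2))
    return c,f,R.from_euler('xyz',c['attitude'],degrees=True).as_matrix(),np.array(c['position'])
def px2w(n,u,v,z):
    c,f,M,p=cam(n); d=M@np.array([(u-c['cx'])/f,(v-c['cy'])/f,1]); return p+d*(z-p[2])/d[2]
def w2px(n,P):
    c,f,M,p=cam(n); q=M.T@(np.array(P)-p); return q[0]/q[2]*f+c['cx'],q[1]/q[2]*f+c['cy']
def find(t,n):
    c,f,M,p=cam(n); return [(round(d['confidence'],2),np.round(p+M@np.array(d['at']),4),np.round(w2px(n,p+M@np.array(d['at']))).astype(int)) for d in search_frame(t,n)]
E
python3 - <<'E'
from h import *
for n in("top","scene"):
    snapshot(n)
    for t in("fresh0_mid","carrier","bolt_knob","clamp_pull","tray","gas_alarm","done0_mid","tray_in","well0"):
        print(n,t)
        for d in find(t,n): print("   ",*d)
E
```

```text
top fresh0_mid
    0.69 [0.4247 0.2186 0.0078] [231 257]
top carrier
    0.9 [ 0.5268 -0.0157  0.0333] [317 222]
    0.25 [0.4554 0.5151 0.0139] [123 244]
top bolt_knob
    0.51 [ 0.4724 -0.0704  0.0285] [336 242]
    0.4 [ 0.5455 -0.0407  0.0212] [325 216]
top clamp_pull
    0.84 [ 0.5359 -0.0101  0.0369] [315 219]
top tray
    0.89 [ 0.4155 -0.31    0.0009] [419 264]
    0.7 [0.417  0.3925 0.0107] [167 259]
top gas_alarmTraceback (most recent call last):
  File "<stdin>", line 6, in <module>
  File "h.py", line 12, in find
    c,f,M,p=cam(n); return [(round(d['confidence'],2),np.round(p+M@np.array(d['at']),4),np.round(w2px(n,p+M@np.array(d['at']))).astype(int)) for d in search_frame(t,n)]
                                                                                                                                                      ~~~~~~~~~~~~^^^^^
ValueError: it knows: bolt, bolt_knob, carrier, clamp, clamp_hinge, clamp_pull, done0_mid, done1_mid, done2_mid, done3_mid, fresh0_mid, fresh1_mid, fresh2_mid, fresh3_mid, marker_pen_mid, screwdriver_b_mid, threa
```

The top view shows the carrier at about (317,222), with its red knob near (343,241) and the tray at (418,264). Pale discs lie on the desk at (167,259), (196,263) and (231,257), and the blue disc at (190,228) is a decoy. The pen is at (124,244), the gas alarm at (227,204) and the tape roll at (351,163). The white round parts at (83,204) and (46,207) belong to the teal devices. I choose the three pale discs and will check them, along with the nests, in a close crop.

```bash
python3 - <<'E'
from h import *
im=cv2.imread("pics/top0.png")
a=cv2.resize(im[178:268,265:370],None,fx=7,fy=6.5,interpolation=cv2.INTER_CUBIC)
a=cv2.resize(im[180:265,262:372],(776,600),interpolation=cv2.INTER_CUBIC); cv2.imwrite("pics/c1.png",a)
b=cv2.resize(im[185:285,110:250],(784,560),interpolation=cv2.INTER_CUBIC); cv2.imwrite("pics/c2.png",b)
g=im[:,:,::-1].astype(int)
# pale blobs on the desk
m=(g.min(2)>150).astype(np.uint8); n,l,s,c=cv2.connectedComponentsWithStats(m)
for i in range(1,n):
    if 30<s[i,4]<400 and 100<c[i][0]<380 and 190<c[i][1]<280: print("pale",c[i].round(1),s[i,4],px2w("top",*c[i],.010).round(4))
m=((g[:,:,1]>g[:,:,0]+40)&(g[:,:,1]>g[:,:,2]+20)).astype(np.uint8); m[:,:380]=0
n,l,s,c=cv2.connectedComponentsWithStats(m)
for i in range(1,n):
    if s[i,4]>500:
        cnt=np.argwhere(l==i)[:,::-1].astype(np.float32); r=cv2.minAreaRect(cnt);print("tray",r,px2w("top",*r[0],.01))
m=((g[:,:,0]>150)&(g[:,:,1]<90)&(g[:,:,2]<90)).astype(np.uint8)
n,l,s,c=cv2.connectedComponentsWithStats(m)
for i in range(1,n):
    if s[i,4]>5: print("red",c[i],s[i,4],px2w("top",*c[i],.069))
E
```

```text
pale [195.2 198. ] 64 [0.5869 0.3219 0.01  ]
pale [227.3 202.4] 114 [0.5767 0.2325 0.01  ]
pale [214.4 204.2] 33 [0.5706 0.2681 0.01  ]
pale [122.1 250.1] 42 [0.4383 0.5175 0.01  ]
pale [230.6 257. ] 127 [0.4252 0.2191 0.01  ]
pale [166.6 259. ] 127 [0.4165 0.3949 0.01  ]
pale [195.6 262.2] 123 [0.409 0.315 0.01 ]
tray ((417.3769226074219, 262.984619140625), (43.41215515136719, 38.32673263549805), 7.125016689300537) [ 0.41891799 -0.30241121  0.01      ]
red [483.31891892 216.54054054] 185 [ 0.55045439 -0.4569705   0.069     ]
red [446.5 233.8] 10 [ 0.50233981 -0.35766877  0.069     ]
red [  7.68 245.44] 50 [0.44817279 0.78961038 0.069     ]
```

View pics/c1.png

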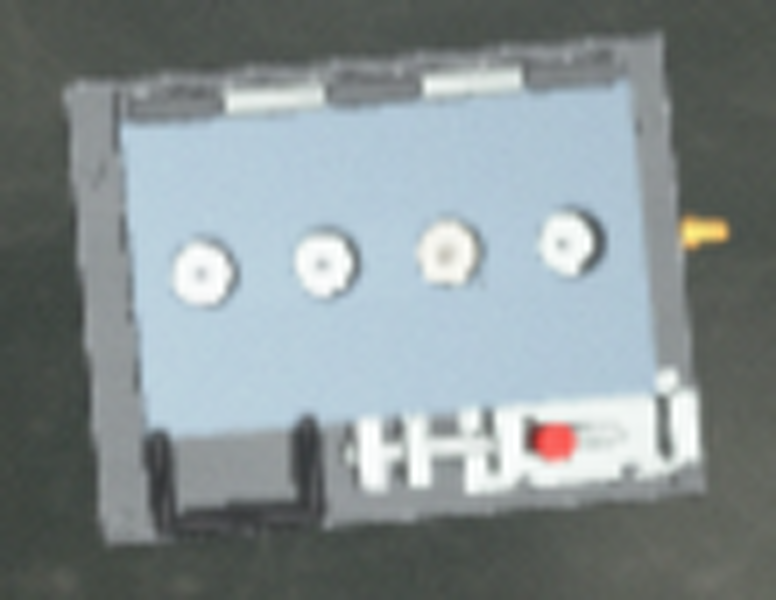

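View pics/c2.png

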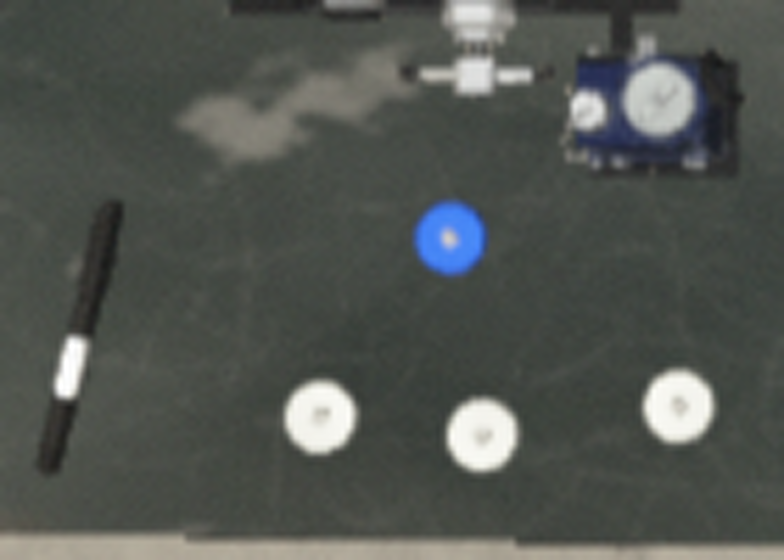

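The crops show four windows. The third from the left (well1) has a different tint from the rest. The bolt knob is at right, near crop (555,441), and the pull bar at left, near (240,520). Three pale caps lie on the desk, and the blue one is left alone. Next I fit the carrier pose.

```bash
python3 - <<'E'
from h import *
from scipy.optimize import least_squares
s=110/776
o=np.array([262,180])
C={(80,120):(65,85),(80,-120):(660,35),(-103,-120):(705,490),(-103,120):(105,542)}
def W(p,l): 
    c,t=np.cos(p[2]),np.sin(p[2]); return np.array([p[0]+c*l[0]-t*l[1],p[1]+t*l[0]+c*l[1],l[2]])
def res(p): return np.concatenate([np.array(w2px("top",W(p,(k[0]/1e3,k[1]/1e3,.012))))-(o+s*np.array(v)) for k,v in C.items()])
r=least_squares(res,[.52,-.02,.08]); p=r.x; print(p[:2],np.degrees(p[2]),r.fun.round(2))
np.save("car.npy",p)
inv=lambda w:(R.from_euler('z',-p[2]).as_matrix()@(w-[p[0],p[1],0]))
for nm,u,z in(("knob",(555,437),.069),("pull",(242,516),.034),("w3",(203,273),.03),("w2",(326,263),.03),("w1",(449,252),.03),("w0",(568,242),.03),("plTL",(122,122),.033),("plTR",(632,80),.033),("plBR",(655,390),.033),("plBL",(145,432),.033)):
    w=px2w("top",*(o+s*np.array(u)),z); print(nm,w.round(4),inv(w).round(4))
for t in("gas_alarm","tray_in","clamp_hinge","well0","marker_pen_mid"):
    try: print(t,*find(t,"top"))
    except ValueError as e: print(t,"no")
snapshot("scene")
for t in("carrier","fresh0_mid","bolt_knob","clamp_pull","tray"): print(t,*find(t,"scene"))
E
```

```text
[ 0.54244017 -0.01621227] 6.177232826062528 [-0.37 -0.32  0.44 -0.41  0.33  0.23 -0.39  0.48]
knob [ 0.4749 -0.0755  0.069 ] [-0.0735 -0.0516  0.069 ]
pull [0.441  0.0388 0.034 ] [-0.0949  0.0656  0.034 ]
w3 [0.5345 0.0555 0.03  ] [-0.0002  0.0721  0.03  ]
w2 [0.5394 0.0077 0.03  ] [-0.0004  0.0241  0.03  ]
w1 [ 0.5448 -0.0402  0.03  ] [-0.0003 -0.0241  0.03  ]
w0 [ 0.5497 -0.0867  0.03  ] [-0.0004 -0.0708  0.03  ]
plTL [0.5923 0.0883 0.033 ] [0.0608 0.0985 0.033 ]
plTR [ 0.6133 -0.1103  0.033 ] [ 0.0604 -0.1012  0.033 ]
plBR [ 0.4929 -0.1208  0.033 ] [-0.0605 -0.0986  0.033 ]
plBL [0.4725 0.0768 0.033 ] [-0.0595  0.1     0.033 ]
gas_alarm no
tray_in (0.7, array([ 4.211e-01, -3.060e-01,  2.000e-04]), array([417, 262])) (0.64, array([0.7528, 0.1668, 0.0142]), array([252, 140]))
clamp_hinge (0.57, array([ 0.5302, -0.0093,  0.0313]), array([314, 221]))
well0 (0.66, array([ 0.5302, -0.0121,  0.0339]), array([316, 221]))
marker_pen_mid (0.67, array([0.453 , 0.5166, 0.0136]), array([122, 245]))
carrier (0.78, array([0.5159, 0.021 , 0.0287]), array([312, 218]))
fresh0_mid (0.61, array([0.4194, 0.2257, 0.0064]), array([306, 265]))
bolt_knob (0.51, array([ 0.4674, -0.0684,  0.0462]), array([337, 206]))
clamp_pull (0.79, array([0.5325, 0.0035, 0.0319]), array([311, 213]))
tray
```

The fit is consistent: the windows fall at local y of ±24 and ±72, and the pull bar at x = −95. With yaw 96.2°, tool x, y and z match the carrier's +y, +x and down. I'll keep that yaw throughout.

```bash
cat >> h.py <<'E'
P=np.load("car.npy") 
YAW=np.degrees(P[2])+90
A=R.from_euler('z',P[2]).as_matrix(); O=np.array([P[0],P[1],0])
def c2w(l): return O+A@np.array(l)
def w2c(w): return A.T@(np.array(w)-O)
def st(goal=None):
    """where the grasp point is (carrier coords, mm); units to goal (carrier coords, mm) in tool axes"""
    s=bot.sense(); T=R.from_euler('xyz',s['tcp_rot'],degrees=True)
    g=np.array(s['ee_pos'])+T.apply([0,0,.155])
    rv=(T.inv()*R.from_euler('xyz',[180,0,YAW],degrees=True)).as_rotvec(degrees=True)/4
    print("t",round(s['time_s'],1),"grasp c",(w2c(g)*1e3).round(1),"turn",rv.round(2),"w",round(s['gripper_width']*1e3,1),"gf",round(s['grip_force'],1),"F",s['wrist_force'].round(1))
    if goal is not None:
        d=R.from_euler('xyz',[180,0,YAW],degrees=True).inv().apply(A@(np.array(goal)/1e3)+O-g); print("shift units",(d/.15).round(3))
E
python3 -m inch '0 0 0 0 0 1;0 0 0 0 0 1;0 0 0 0 0 1;0 0 0 0 0 1;0 0 0 0 0 1;0 0 0 0 0 1;0 0 0 0 0 1;0 0 0 0 0 1;0 0 0 0 0 1;0 0 0 0 0 1' -0.2 40
python3 -m inch '0 0 0 0 0 1;0 0 0 0 0 1;0 0 0 0 0 1;0 0 0 0 0 1;0 0 0 0 0 1;0 0 0 0 0 1;0 0 0 0 0 0.65;0 0 0 0 0 0'
python3 -c "
from h import *
st((-73.5,-51.6,120))"
```

```text
time_s: 2.15
ee_pos: [0.1551, 0.5016, 0.4047]
tcp_rot: [180.0, -0.0, 122.7]
wrist_force: [0.1, -0.5, -0.0]
gripper_width: 0.0338
grip_force: 0.0
time_s: 3.15
ee_pos: [0.1551, 0.5016, 0.4047]
tcp_rot: [180.0, 0.0, 96.3]
wrist_force: [0.8, 0.4, 0.5]
gripper_width: 0.0345
grip_force: 0.0
t 3.1 grasp c [-329.4  556.5  249.7] turn [0.   0.   0.02] w 34.5 gf 0.0 F [0.8 0.4 0.5]
shift units [-4.054  1.706  0.865]
```

```bash
python3 -m inch '-0.34 0.14 0.07 0 0 0;-0.34 0.14 0.07 0 0 0;-0.34 0.14 0.07 0 0 0;-0.34 0.14 0.07 0 0 0;-0.34 0.14 0.07 0 0 0;-0.34 0.14 0.07 0 0 0;-0.34 0.14 0.07 0 0 0;-0.34 0.14 0.07 0 0 0;-0.34 0.14 0.07 0 0 0;-0.34 0.14 0.07 0 0 0' | tail -1
python3 -m inch '-0.33 0.15 0.08 0 0 0;-0.33 0.15 0.08 0 0 0;0 0 0 0 0 0;0 0 0 0 0 0'
python3 -c "
from h import *
st((-73.5,-51.6,120))"
```

```text
grip_force: 0.0
time_s: 4.9
ee_pos: [0.4743, -0.0761, 0.2756]
tcp_rot: [-179.9, -0.1, 96.2]
wrist_force: [-0.0, 0.7, -0.1]
gripper_width: 0.0341
grip_force: 0.0
t 4.9 grasp c [-74.4 -52.  120.6] turn [-0.01 -0.01  0.01] w 34.1 gf 0.0 F [-0.   0.7 -0.1]
shift units [0.003 0.006 0.004]
```

```bash
python3 -m inch '0 0.006 0.2 0 0 0;0 0 0.19 0 0 0;0 0 0 0 0 0'; python3 -m inch '0 0 0 0 0 0;0 0 0 0 0 0;0 0 0 0 0 0;0 0 0 0 0 0' -0.9 40
python3 -c "
from h import *
st((-73.5,-91.6,61))"
```

```text
time_s: 5.28
ee_pos: [0.4737, -0.0743, 0.2154]
tcp_rot: [-179.7, -0.1, 96.4]
wrist_force: [0.1, 0.6, 0.0]
gripper_width: 0.0341
grip_force: 0.0
time_s: 5.78
ee_pos: [0.4731, -0.0755, 0.2183]
tcp_rot: [-179.6, -0.0, 96.3]
wrist_force: [-9.8, 0.1, 4.5]
gripper_width: 0.0133
grip_force: 39.3
t 5.8 grasp c [-76.4 -51.4  63.3] turn [-0.1  -0.01  0.02] w 13.3 gf 39.3 F [-9.8  0.1  4.5]
shift units [-0.268  0.019  0.015]
```

```bash
python3 -m inch '-0.05 -0.01 0 0 0 0;-0.05 0 0 0 0 0;-0.05 0 0 0 0 0;-0.05 0 0 0 0 0;-0.05 0 0 0 0 0;-0.025 0 0 0 0 0;0 0 0 0 0 0'
python3 -c "
from h import *
st((-73.5,-91.6,61))"
```

```text
time_s: 6.65
ee_pos: [0.4766, -0.114, 0.2183]
tcp_rot: [-179.8, -0.6, 96.4]
wrist_force: [-6.7, 11.5, 6.3]
gripper_width: 0.0134
grip_force: 39.5
t 6.7 grasp c [-76.6 -88.4  63.3] turn [-0.05 -0.16  0.04] w 13.4 gf 39.5 F [-6.7 11.5  6.3]
shift units [-0.021  0.02   0.015]
```

```bash
python3 -m inch '-0.03 0 0 0 0 0;0 0 0 0 0 0;0 0 0 0 0 0'; python3 -c "
from h import *
st()"; python3 -m inch '0.045 0 0 0 0 0;0 0 0 0 0 0' -0.2; python3 -m inch '0 0 -0.3 0 0 0;0 0 -0.1 0 0 0;0 0 0 0 0 0'
python3 -c "
from h import *
st((-96,65.6,110))
im=snapshot('top'); cv2.imwrite('pics/k.png',im[:,:,::-1]); g=im.astype(int)
m=((g[:,:,0]>150)&(g[:,:,1]<90)&(g[:,:,2]<90)).astype(np.uint8)
m[:,370:]=0;m[:,:250]=0
print(w2px('top',c2w((-.0735,-.0916,.069))), np.argwhere(m).mean(0)[::-1] if m.any() else None)"
```

```text
time_s: 7.02
ee_pos: [0.4767, -0.1157, 0.2182]
tcp_rot: [-179.8, -1.1, 96.5]
wrist_force: [-7.5, 20.2, 9.7]
gripper_width: 0.0137
grip_force: 39.8
t 7.0 grasp c [-76.6 -88.7  63.2] turn [-0.04 -0.28  0.08] w 13.7 gf 39.8 F [-7.5 20.2  9.7]
time_s: 7.28
ee_pos: [0.4791, -0.1149, 0.219]
tcp_rot: [179.8, 0.1, 96.3]
wrist_force: [0.6, -0.3, -0.0]
gripper_width: 0.0342
grip_force: 0.0
time_s: 7.65
ee_pos: [0.4792, -0.1157, 0.2794]
tcp_rot: [179.7, 0.2, 96.2]
wrist_force: [-0.8, 0.1, -0.3]
gripper_width: 0.0338
grip_force: 0.0
t 7.7 grasp c [-72.9 -92.6 124.4] turn [0.06 0.04 0.  ] w 33.8 gf 0.0 F [-0.8  0.1 -0.3]
shift units [ 1.054 -0.154  0.096]
(np.float64(355.66287100271796), np.float64(240.63069757057949)) [353.66666667 241.        ]
```

```bash
python3 -m inch '0.35 -0.05 0.03 0 0 0;0.35 -0.06 0.03 0 0 0;0.35 -0.055 0.03 0 0 0;0 0 0 0 0 0;0 0 0 0 0 0' -0.36 30
python3 -c "
from h import *
st((-97.5,65.6,37))"
```

```text
time_s: 8.32
ee_pos: [0.4362, 0.0388, 0.2625]
tcp_rot: [-179.9, 0.0, 96.3]
wrist_force: [-0.5, -0.1, 1.1]
gripper_width: 0.0272
grip_force: 0.0
t 8.3 grasp c [-100.    66.1  107.5] turn [-0.03  0.01  0.02] w 27.2 gf 0.0 F [-0.5 -0.1  1.1]
shift units [-0.003  0.016  0.47 ]
```

```bash
python3 -m inch '0 0.016 0.2 0 0 0;0 0 0.2 0 0 0;0 0 0.065 0 0 0;0 0 0 0 0 0'; python3 -c "
from h import *
st()"; python3 -m inch '0 0 0 0 0 0;0 0 0 0 0 0;0 0 0 0 0 0;0 0 0 0 0 0' -1 30
python3 -c "
from h import *
st()"
```

```text
time_s: 8.82
ee_pos: [0.4387, 0.0383, 0.1933]
tcp_rot: [-179.9, -0.0, 96.1]
wrist_force: [0.3, -0.4, 0.2]
gripper_width: 0.0274
grip_force: 0.0
t 8.8 grasp c [-97.5  65.4  38.3] turn [-0.03 -0.   -0.01] w 27.4 gf 0.0 F [ 0.3 -0.4  0.2]
time_s: 9.32
ee_pos: [0.4388, 0.0388, 0.1951]
tcp_rot: [-180.0, 0.1, 96.2]
wrist_force: [-4.5, -2.9, 6.2]
gripper_width: 0.0076
grip_force: 30.0
t 9.3 grasp c [-97.2  65.6  40.1] turn [-0.01  0.02  0.01] w 7.6 gf 30.0 F [-4.5 -2.9  6.2]
```

```bash
python3 -m inch '0 0.015 -0.178 0 0 0;0 0.044 -0.173 0 0 0;0 0.072 -0.164 0 0 0;0 0 0 0 0 0'; python3 -c "
from h import *
st((-97.2+161*(1-np.cos(.5)),65.6,40.1+161*np.sin(.5)))"
```

```text
time_s: 9.82
ee_pos: [0.458, 0.041, 0.2733]
tcp_rot: [-179.9, 0.1, 96.2]
wrist_force: [-6.8, -1.9, 4.8]
gripper_width: 0.0074
grip_force: 30.0
t 9.8 grasp c [-78.1  65.6 118.3] turn [-0.03  0.03  0.01] w 7.4 gf 30.0 F [-6.8 -1.9  4.8]
shift units [-0.     0.004  0.007]
```

```bash
python3 -m inch '0 0.1 -0.147 0 0 0;0 0.122 -0.131 0 0 0;0 0.142 -0.109 0 0 0;0 0.158 -0.084 0 0 0;0 0.17 -0.056 0 0 0;0 0.177 -0.027 0 0 0;0 0.179 0.002 0 0 0;0 0 0 0 0 0'; python3 -c "
from h import *
st((-97.2+161*(1-np.cos(10/6)),65.6,40.1+161*np.sin(10/6)))"
```

```text
time_s: 10.82
ee_pos: [0.6177, 0.058, 0.3562]
tcp_rot: [179.5, 0.1, 96.2]
wrist_force: [3.2, -2.2, 4.1]
gripper_width: 0.0077
grip_force: 31.1
t 10.8 grasp c [ 84.2  65.4 201.2] turn [0.13 0.03 0.01] w 7.7 gf 31.1 F [ 3.2 -2.2  4.1]
shift units [ 0.001 -0.033  0.006]
```

```bash
python3 -m inch '0 0.16 0.035 0 0 0;0 0.15 0.06 0 0 0;0 0 0 0 0 0'; python3 -c "
from h import *
st((130.8,65.6,186.5))"; python3 -m inch '0 0.03 0.015 0 0 0;0 0 0 0 0 0;0 0 0 0 0 0'; python3 -c "
from h import *
st()"
```

```text
time_s: 11.2
ee_pos: [0.6633, 0.0629, 0.342]
tcp_rot: [179.5, 0.1, 96.2]
wrist_force: [4.5, -2.8, 2.2]
gripper_width: 0.0073
grip_force: 31.9
t 11.2 grasp c [130.   65.3 187. ] turn [0.12 0.03 0.01] w 7.3 gf 31.9 F [ 4.5 -2.8  2.2]
shift units [0.002 0.005 0.003]
time_s: 11.58
ee_pos: [0.6649, 0.0632, 0.3416]
tcp_rot: [179.8, 0.1, 96.2]
wrist_force: [-3.7, -3.0, 11.0]
gripper_width: 0.0074
grip_force: 32.6
t 11.6 grasp c [130.8  65.4 186.6] turn [0.05 0.04 0.  ] w 7.4 gf 32.6 F [-3.7 -3.  11. ]
```

```bash
python3 -m inch '0 0 0 0 0 0;0 0 0 0 0 0;0 0 -0.1 0 0 0;0 0 -0.3 0 0 0;-0.25 -0.3 0 0 0 0;-0.25 -0.3 0 0 0 0;-0.25 -0.3 0 0 0 0;-0.25 -0.3 0 0 0 0;-0.25 -0.3 0 0 0 0;-0.25 -0.3 0 0 0 0' -0.36 |tail -2
python3 -m inch '-0.25 -0.3 0 0 0 0;-0.25 -0.3 0 0 0 0;0 0 0 0 0 0'
python3 - <<'E'
from h import *
st()
im=snapshot("top")
cv2.imwrite("pics/t2.png",cv2.resize(im[130:290,150:450,::-1],(800,427),interpolation=cv2.INTER_CUBIC))
for t in("done0_mid","fresh0_mid"): print(t,*find(t,"top"))
for i,y in enumerate((-72,-24,24,72)): print(i,np.round(w2px("top",c2w((0,y/1e3,.022))),1))
E
```

```text
gripper_width: 0.0275
grip_force: 0.0
time_s: 13.2
ee_pos: [0.3378, -0.2758, 0.3985]
tcp_rot: [180.0, 0.1, 95.8]
wrist_force: [1.2, 1.3, -0.8]
gripper_width: 0.0271
grip_force: 0.0
t 13.2 grasp c [-231.3 -236.3  243.5] turn [ 0.    0.02 -0.09] w 27.1 gf 0.0 F [ 1.2  1.3 -0.8]
done0_mid (0.61, array([ 0.4165, -0.31  ,  0.0016]), array([419, 264])) (0.49, array([ 0.474 , -0.0946,  0.0253]), array([345, 242]))
fresh0_mid (0.41, array([0.4247, 0.2202, 0.0067]), array([230, 257]))
0 [342.4 214.2]
1 [325.2 215.7]
2 [307.9 217.2]
3 [290.7 218.7]
```

View pics/t2.png

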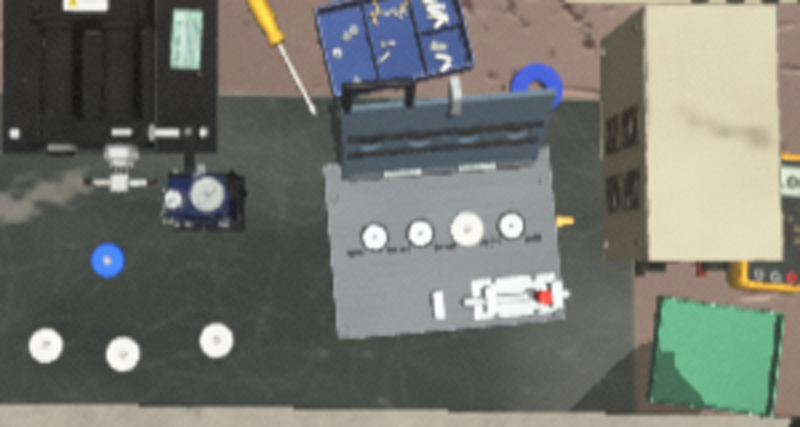

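With the clamp open, well1 at about (325,216) holds the only done cap; its disc is larger. The other three nests show small bright floor discs and are empty. The three fresh caps are still on the desk, and the bolt is drawn. Next I measure the nests accurately.

```bash
python3 - <<'E'
from h import *
g=snapshot("top").astype(int)
m=(g.min(2)>165).astype(np.uint8); n,l,s,c=cv2.connectedComponentsWithStats(m)
for i in range(1,n):
    if 15<s[i,4]<400 and 150<c[i][0]<360 and 190<c[i][1]<280:
        z=.023 if 315<c[i][0]<333 else (.012 if c[i][1]<225 else .012)
        w=px2w("top",*c[i],z); print(c[i].round(1),s[i,4],w.round(4),(w2c(w)*1e3).round(1))
m=((g[:,:,1]>g[:,:,0]+30)&(g[:,:,1]>g[:,:,2]+15)).astype(np.uint8); m[:,:380]=0;m[:230]=0
q=np.argwhere(m)[:,::-1].astype(np.float32); r=cv2.minAreaRect(q)
for b in cv2.boxPoints(r): print("tray corner",px2w("top",*b,.008).round(3),(w2c(px2w("top",*b,.008))*1e3).round(0))
E
```

```text
[328.2 192.3] 17 [ 0.6102 -0.0474  0.023 ] [ 64.  -38.3  23. ]
[194.9 197.9] 52 [0.587  0.3221 0.012 ] [ 80.7 331.5  12. ]
[300.5 194.5] 16 [0.6032 0.0287 0.012 ] [65.3 38.1 12. ]
[227.  202.3] 109 [0.5767 0.2328 0.012 ] [ 60.9 243.9  12. ]
[214.5 204.4] 30 [0.5702 0.2673 0.012 ] [ 58.1 278.9  12. ]
[325.  215.4] 137 [ 0.546  -0.0393  0.023 ] [  1.  -23.3  23. ]
[341.4 214. ] 61 [ 0.5512 -0.087   0.012 ] [  1.1 -71.3  12. ]
[307.3 216.9] 64 [0.541  0.0086 0.012 ] [ 1.2 24.8 12. ]
[290.1 218.3] 65 [0.536  0.0564 0.012 ] [ 1.4 72.9 12. ]
[314.4 243.8] 46 [ 0.4665 -0.0125  0.012 ] [-75.1  11.8  12. ]
[230.7 257.1] 121 [0.4252 0.2187 0.012 ] [-91.3 246.1  12. ]
[166.7 259.1] 121 [0.4164 0.3943 0.012 ] [-81.1 421.6  12. ]
[195.6 262.3] 120 [0.4091 0.3146 0.012 ] [-97.  343.3  12. ]
tray corner [ 0.371 -0.233  0.008] [-194. -197.    8.]
tray corner [ 0.479 -0.247  0.008] [ -88. -223.    8.]
tray corner [ 0.464 -0.379  0.008] [-117. -352.    8.]
tray corner [ 0.356 -0.365  0.008] [-223. -326.    8.]
```

```bash
python3 -m inch '0.236 0.257 0.15 0 0 -0.09;0.236 0.257 0.15 0 0 0;0.236 0.257 0.15 0 0 0;0.236 0.257 0.15 0 0 0;0.236 0.257 0.15 0 0 0;0.236 0.257 0.15 0 0 0;0 0 0 0 0 0;0 0 0 0 0 0' 0.03 30 | tail -2
python3 -c "
from h import *
st((0,-23.5,33))"
```

```text
gripper_width: 0.0442
grip_force: 0.0
t 14.4 grasp c [  1.2 -18.6 107.4] turn [-0.02  0.    0.15] w 44.2 gf 0.0 F [ 0.4 -0.7  0. ]
shift units [-0.032 -0.008  0.496]
```

```bash
python3 -m inch '-0.032 -0.008 0.15 0 0 0.15;0 0 0.15 0 0 0;0 0 0.13 0 0 0;0 0 0.06 0 0 0;0 0 0 0 0 0;0 0 0 0 0 0';python3 -c "
from h import *
st()"; python3 -m inch '0 0 0 0 0 0;0 0 0 0 0 0;0 0 0 0 0 0;0 0 0 0 0 0' -0.5 30
python3 -c "
from h import *
st()"
```

```text
time_s: 15.15
ee_pos: [0.5456, -0.0413, 0.1904]
tcp_rot: [179.9, 0.0, 96.0]
wrist_force: [0.4, -0.2, 0.9]
gripper_width: 0.0441
grip_force: 0.0
t 15.2 grasp c [  0.8 -25.4  35.4] turn [ 0.03  0.01 -0.05] w 44.1 gf 0.0 F [ 0.4 -0.2  0.9]
time_s: 15.65
ee_pos: [0.5458, -0.0412, 0.1906]
tcp_rot: [179.9, 0.1, 96.0]
wrist_force: [-0.8, -0.1, 6.4]
gripper_width: 0.0303
grip_force: 29.9
t 15.7 grasp c [  1.  -25.4  35.6] turn [ 0.03  0.01 -0.05] w 30.3 gf 29.9 F [-0.8 -0.1  6.4]
```

```bash
python3 -m inch '0 0 -0.05 0 0 0;0 0 -0.1 0 0 0;0 0 -0.2 0 0 0;0 0 -0.2 0 0 0;0 0 0 0 0 0'
python3 - <<'E'
from h import *
st((-155,-274,60))
im=snapshot("top"); im2=snapshot("scene")
a=cv2.resize(im[180:280,260:460,::-1],(800,400)); u,v=np.array(w2px("scene",c2w((0,-.024,.06)))).astype(int)
b=cv2.resize(im2[v-40:v+40,u-40:u+40,::-1],(400,400),interpolation=cv2.INTER_CUBIC)
cv2.imwrite("pics/g1.png",np.hstack([cv2.resize(a,(400,200)).repeat(2,0),b]))
E
```

```text
time_s: 16.27
ee_pos: [0.5465, -0.0413, 0.2756]
tcp_rot: [179.6, 0.1, 96.0]
wrist_force: [-0.2, -0.1, -0.0]
gripper_width: 0.0307
grip_force: 29.6
t 16.3 grasp c [  2.4 -25.7 120.6] turn [ 0.1   0.03 -0.05] w 30.7 gf 29.6 F [-0.2 -0.1 -0. ]
shift units [-1.655 -1.049  0.404]
```

View pics/g1.png

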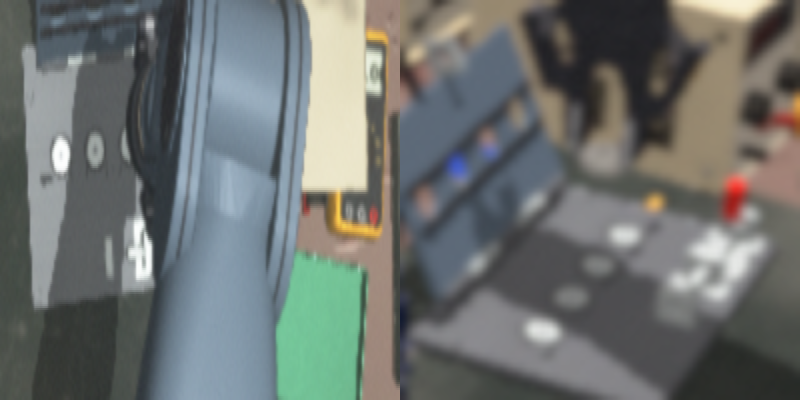

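The scene crop shows the done cap held at the fingertips, at about (600,155), clear of the carrier. I carry it to the tray.

```bash
python3 -m inch '0 -0.35 0 0 0 0;0 -0.35 0 0 0 0;0 -0.35 0 0 0 0;-0.33 0 0 0 0 0;-0.33 0 0 0 0 0;-0.33 0 0 0 0 0;-0.33 0 0 0 0 0;-0.33 0 0 0 0 0;0 0 0 0 0 0' | tail -2
python3 -c "
from h import *
st((-155,-274,28))"
```

```text
gripper_width: 0.031
grip_force: 29.7
t 17.5 grasp c [-159.6 -274.1  114.4] turn [-0.03 -0.02 -0.11] w 31.0 gf 29.7 F [0.1 1.  0.3]
shift units [0.001 0.03  0.576]
```

```bash
python3 -m inch '0 0.03 0.2 0 0 0;0 0 0.2 0 0 0;0 0 0.12 0 0 0;0 0 0.05 0 0 0;0 0 0 0 0 0' | tail -4;python3 -c "
from h import *
st()"; python3 -m inch '0 0 0 0 0 0;0 0 0 0 0 0;0 0 -0.1 0 0 0;0 0 -0.3 0 0 0;0 0 -0.3 0 0 0;0 0 -0.1 0 0 0;0 -0.1 0 0 0 0.15;0 0 0 0 0 0' 0.03
python3 -c "
from h import *
st((-91.3,246.1,110))"
```

```text
tcp_rot: [-180.0, -0.0, 96.0]
wrist_force: [0.8, -0.9, -0.7]
gripper_width: 0.0307
grip_force: 29.7
t 18.1 grasp c [-154.  -271.4   30.8] turn [-0.01 -0.01 -0.04] w 30.7 gf 29.7 F [ 0.8 -0.9 -0.7]
time_s: 19.12
ee_pos: [0.4024, -0.3044, 0.3045]
tcp_rot: [-179.9, -0.1, 95.3]
wrist_force: [-0.1, -0.1, -1.2]
gripper_width: 0.0442
grip_force: 0.0
t 19.1 grasp c [-170.6 -271.1  149.5] turn [-0.03 -0.03 -0.22] w 44.2 gf 0.0 F [-0.1 -0.1 -1.2]
shift units [3.448 0.529 0.263]
```

```bash
cat > caps.py <<'E'
from h import *
g=snapshot("top").astype(int)
m=(g.min(2)>165).astype(np.uint8); n,l,s,c=cv2.connectedComponentsWithStats(m)
for i in range(1,n):
    if 50<s[i,4]<400 and 130<c[i][0]<440 and 190<c[i][1]<290:
        print(c[i].round(1),s[i,4],(w2c(px2w("top",*c[i],.011))*1e3).round(1))
E
python3 caps.py
python3 -m inch '0.34 0.05 0.02 0 0 -0.22;0.34 0.05 0.02 0 0 0;0.34 0.05 0.02 0 0 0;0.34 0.05 0.02 0 0 0;0.34 0.05 0.02 0 0 0;0.34 0.05 0.02 0 0 0;0.34 0.05 0.02 0 0 0;0.34 0.05 0.02 0 0 0;0.34 0.05 0.02 0 0 0;0.34 0.05 0.02 0 0 0' | tail -1
python3 -m inch '0 0 0 0 0 0;0 0 0 0 0 0'
python3 -c "
from h import *
st((-92,246.1,21))"
```

```text
[194.9 197.9] 51 [ 80.7 331.8  11. ]
[227.  202.3] 108 [ 60.9 244.1  11. ]
[324.3 215.5] 61 [  1.1 -23.1  11. ]
[341.5 214.1] 62 [  0.9 -71.6  11. ]
[307.2 217. ] 65 [ 1.1 24.9 11. ]
[290.1 218.3] 65 [ 1.4 72.8 11. ]
[230.7 257.1] 121 [-91.4 246.2  11. ]
[166.6 259. ] 122 [-81.1 422.   11. ]
[195.6 262.3] 120 [-97.  343.5  11. ]
grip_force: 0.0
time_s: 20.68
ee_pos: [0.4229, 0.21, 0.2745]
tcp_rot: [-179.8, 0.1, 96.3]
wrist_force: [-0.5, -0.3, 0.2]
gripper_width: 0.0438
grip_force: 0.0
t 20.7 grasp c [-95.  237.6 119.5] turn [-0.04  0.02  0.03] w 43.8 gf 0.0 F [-0.5 -0.3  0.2]
shift units [0.057 0.02  0.657]
```

```bash
python3 -m inch '0.057 0.02 0.2 0 0 0;0 0 0.2 0 0 0;0 0 0.17 0 0 0;0 0 0.08 0 0 0;0 0 0 0 0 0;0 0 0 0 0 0' | tail -4;python3 -c "
from h import *
st()"; python3 -m inch '0 0 0 0 0 0;0 0 0 0 0 0;0 0 0 0 0 0;0 0 0 0 0 0' -0.5 40
python3 -c "
from h import *
st()"; python3 -m inch '0 0 -0.1 0 0 0;0 0 -0.25 0 0 0;0 0 -0.3 0 0 0;0 0 0 0 0 0'
python3 -c "
from h import *
st((0.5,72.6,100))"
```

```text
tcp_rot: [179.9, -0.0, 96.2]
wrist_force: [0.2, -0.0, 0.2]
gripper_width: 0.0436
grip_force: 0.0
t 21.4 grasp c [-89.9 246.4  24.7] turn [ 0.03 -0.01  0.01] w 43.6 gf 0.0 F [ 0.2 -0.   0.2]
time_s: 21.92
ee_pos: [0.4264, 0.2194, 0.1804]
tcp_rot: [179.8, 0.0, 96.3]
wrist_force: [-0.3, -1.3, 5.7]
gripper_width: 0.0297
grip_force: 39.2
t 21.9 grasp c [-89.5 246.7  25.4] turn [0.04 0.   0.02] w 29.7 gf 39.2 F [-0.3 -1.3  5.7]
time_s: 22.42
ee_pos: [0.4274, 0.22, 0.2816]
tcp_rot: [179.4, -0.1, 96.3]
wrist_force: [1.4, 0.2, -0.6]
gripper_width: 0.0296
grip_force: 39.5
t 22.4 grasp c [-87.4 247.6 126.6] turn [ 0.14 -0.04  0.02] w 29.6 gf 39.5 F [ 1.4  0.2 -0.6]
shift units [-1.167  0.586  0.177]
```

```bash
python3 -m inch '-0.29 0.147 0.044 0 0 0;-0.29 0.147 0.044 0 0 0;-0.29 0.147 0.044 0 0 0;-0.29 0.147 0.044 0 0 0;0 0 0 0 0 0;0 0 0 0 0 0;0 0 0 0 0 0' | tail -4
python3 -c "
from h import *
st((0.5,72.6,52))"
```

```text
tcp_rot: [-180.0, -0.0, 96.3]
wrist_force: [0.8, 0.3, 0.3]
gripper_width: 0.0298
grip_force: 39.6
t 23.3 grasp c [-3.  73.9 94.5] turn [-0.01 -0.01  0.04] w 29.8 gf 39.6 F [0.8 0.3 0.3]
shift units [-0.009  0.023  0.284]
```

```bash
python3 -m inch '-0.009 0.023 0.15 0 0 0;0 0 0.13 0 0 0;0 0 0 0 0 0;0 0 0 0 0 0' | tail -4
python3 -c "
from h import *
st((0.5,72.6,37.5))"
```

```text
tcp_rot: [179.9, 0.0, 96.3]
wrist_force: [0.7, 0.4, 0.1]
gripper_width: 0.0296
grip_force: 39.6
t 23.8 grasp c [ 1.3 72.1 53.5] turn [0.01 0.   0.04] w 29.6 gf 39.6 F [0.7 0.4 0.1]
shift units [ 0.003 -0.005  0.106]
```

```bash
python3 -m inch '0.003 -0.003 0.03 0 0 0;0 0 0.03 0 0 0;0 0 0.02 0 0 0;0 0 0.02 0 0 0;0 0 0.015 0 0 0;0 0 0 0 0 0' | tail -4
python3 -c "
from h import *
st((0.5,72.6,37.5))"
```

```text
tcp_rot: [180.0, 0.0, 96.3]
wrist_force: [-4.0, 0.0, 9.2]
gripper_width: 0.0295
grip_force: 41.6
t 24.6 grasp c [ 0.6 71.8 37.4] turn [0.   0.   0.02] w 29.5 gf 41.6 F [-4.   0.   9.2]
shift units [ 0.005 -0.001 -0.001]
```

```bash
python3 -m inch '0 0 0 0 0 0;0 0 0 0 0 0;0 0 -0.1 0 0 0;0 0 -0.25 0 0 0;0 0 -0.25 0 0 0;0.35 -0.12 0 0 0 0;0.35 -0.12 0 0 0 0;0.35 -0.12 0 0 0 0;0.35 -0.12 0 0 0 0;0.35 -0.12 0 0 0 0' 0.03 | tail -1; python3 -m inch '0 0 0 0 0 0;0 0 0 0 0 0'
python3 - <<'E'
from h import *
import runpy; runpy.run_path("caps.py")
st((-97,343.5,21))
E
```

```text
grip_force: 0.0
time_s: 26.05
ee_pos: [0.4173, 0.3065, 0.281]
tcp_rot: [179.9, 0.0, 96.3]
wrist_force: [0.1, -0.0, -0.4]
gripper_width: 0.0438
grip_force: 0.0
[227.  202.3] 105 [ 60.8 244.1  11. ]
[290.8 217.5] 134 [ 3.5 70.7 11. ]
[324.2 215.5] 59 [  1.1 -22.9  11. ]
[341.4 214. ] 61 [  1.1 -71.5  11. ]
[307.2 216.8] 63 [ 1.4 24.8 11. ]
[417.1 262.2] 120 [-151.1 -270.4   11. ]
t 26.1 grasp c [-89.3 333.6 125.8] turn [0.01 0.01 0.01] w 44.1 gf 0.0 F [-0.3  0.3 -0.9]
shift units [ 0.066 -0.051  0.699]
```

```bash
python3 -m inch '0.066 -0.051 0.2 0 0 0;0 0 0.2 0 0 0;0 0 0.2 0 0 0;0 0 0.1 0 0 0;0 0 0.02 0 0 0;0 0 0 0 0 0;0 0 0 0 0 0' | tail -4;python3 -c "
from h import *
st()"; python3 -m inch '0 0 0 0 0 0;0 0 0 0 0 0;0 0 0 0 0 0;0 0 0 0 0 0' -0.5 40
python3 -c "
from h import *
st()"; python3 -m inch '0 0 -0.1 0 0 0;0 0 -0.25 0 0 0;0 0 -0.3 0 0 0;0 0 0 0 0 0'
python3 -c "
from h import *
st((0.5,24.6,100))"
```

```text
tcp_rot: [179.9, -0.1, 96.3]
wrist_force: [-0.2, 0.4, 1.0]
gripper_width: 0.0438
grip_force: 0.0
t 27.0 grasp c [-96.3 344.5  18.8] turn [ 0.03 -0.01  0.02] w 43.8 gf 0.0 F [-0.2  0.4  1. ]
time_s: 27.48
ee_pos: [0.4092, 0.3159, 0.1739]
tcp_rot: [179.8, -0.1, 96.3]
wrist_force: [0.9, 0.3, 6.1]
gripper_width: 0.0309
grip_force: 39.9
t 27.5 grasp c [-96.2 344.7  18.9] turn [ 0.04 -0.02  0.02] w 30.9 gf 39.9 F [0.9 0.3 6.1]
time_s: 27.98
ee_pos: [0.41, 0.3164, 0.2752]
tcp_rot: [179.5, -0.2, 96.3]
wrist_force: [-0.1, 0.6, -0.2]
gripper_width: 0.0311
grip_force: 39.8
t 28.0 grasp c [-94.6 345.6 120.2] turn [ 0.12 -0.06  0.02] w 31.1 gf 39.8 F [-0.1  0.6 -0.2]
shift units [-2.14   0.634  0.134]
```

```bash
python3 -m inch '-0.357 0.106 0.02 0 0 0;-0.357 0.106 0.02 0 0 0;-0.357 0.106 0.02 0 0 0;-0.357 0.106 0.02 0 0 0;-0.357 0.106 0.02 0 0 0;-0.357 0.106 0.02 0 0 0;0 0 0 0 0 0;0 0 0 0 0 0;0 0 0 0 0 0' | tail -2
python3 -c "
from h import *
st((0.5,24.6,48))"
```

```text
gripper_width: 0.0311
grip_force: 39.8
t 29.1 grasp c [-2.2 24.4 96.5] turn [-0.02 -0.01  0.05] w 31.1 gf 39.8 F [-0.   0.5  0.2]
shift units [0.001 0.018 0.323]
```

```bash
python3 -m inch '0 0.012 0.17 0 0 0;0 0 0.14 0 0 0;0 0 0 0 0 0;0 0 0 0 0 0' | tail -2
python3 -c "
from h import *
st((0.5,24.6,31))"
```

```text
gripper_width: 0.0313
grip_force: 39.8
t 29.6 grasp c [ 0.5 23.7 51.2] turn [0.01 0.   0.04] w 31.3 gf 39.8 F [-0.5 -0.3  0.6]
shift units [ 0.006 -0.     0.134]
```

```bash
python3 -m inch '0.006 -0.002 0.04 0 0 0;0 0 0.03 0 0 0;0 0 0.03 0 0 0;0 0 0.02 0 0 0;0 0 0.02 0 0 0;0 0 0 0 0 0' | tail -4
python3 -c "
from h import *
st((0.5,24.6,31))"
```

```text
tcp_rot: [-180.0, 0.0, 96.3]
wrist_force: [-3.5, 0.8, 7.6]
gripper_width: 0.0309
grip_force: 40.4
t 30.4 grasp c [-0.2 23.8 30.9] turn [-0.    0.    0.02] w 30.9 gf 40.4 F [-3.5  0.8  7.6]
shift units [ 0.005  0.005 -0.001]
```

Seated at the expected height with a floor force. I release it and go for the third cap.

```bash
python3 -m inch '0 0 0 0 0 0;0 0 0 0 0 0;0 0 -0.1 0 0 0;0 0 -0.25 0 0 0;0 0 -0.25 0 0 0;0.37 -0.08 0 0 0 0;0.37 -0.08 0 0 0 0;0.37 -0.08 0 0 0 0;0.37 -0.08 0 0 0 0;0.37 -0.08 0 0 0 0' 0.03 | tail -1; python3 caps.py; python3 -m inch '0.37 -0.08 0 0 0 0;0.37 -0.08 0 0 0 0;0 0 0 0 0 0;0 0 0 0 0 0'
python3 -c "
from h import *
st((-81.5,422.5,19))"
```

```text
grip_force: 0.0
[227.1 202.3] 106 [ 60.9 244.   11. ]
[290.8 217.5] 135 [ 3.6 70.8 11. ]
[308.3 216.1] 133 [ 3.2 21.6 11. ]
[324.2 215.5] 59 [  1.1 -22.9  11. ]
[341.4 214. ] 61 [  1.1 -71.5  11. ]
[417.2 262.1] 121 [-151.1 -270.6   11. ]
time_s: 32.15
ee_pos: [0.414, 0.3844, 0.2749]
tcp_rot: [180.0, 0.0, 96.3]
wrist_force: [0.1, -0.2, -0.3]
gripper_width: 0.0442
grip_force: 0.0
t 32.1 grasp c [-84.5 412.  119.9] turn [0.01 0.01 0.03] w 44.2 gf 0.0 F [ 0.1 -0.2 -0.3]
shift units [0.07  0.02  0.672]
```

```bash
python3 - <<'E'
from h import *
g=snapshot("scene"); u,v=np.array(w2px("scene",c2w((-.0811,.422,.01)))).astype(int); print(u,v)
g=g.astype(int); m=(g.min(2)>165).astype(np.uint8); n,l,s,c=cv2.connectedComponentsWithStats(m)
for i in range(1,n):
    if 40<s[i,4]<400 and 200<c[i][0]<400 and 180<c[i][1]<330: print(c[i].round(1),s[i,4],(w2c(px2w("scene",*c[i],.011))*1e3).round(1))
E
```

```text
274 297
[236.9 193. ] 47 [312.6  -2.6  11. ]
[374.  192.6] 42 [-152.9 -268.8   11. ]
[336.2 211.9] 149 [-72.9 -62.5  11. ]
[306.  217.7] 143 [ 6.9 25.7 11. ]
[219.  229.4] 43 [231.4 232.9  11. ]
[235.2 244.2] 46 [139.4 275.4  11. ]
[244.3 246.8] 43 [107.3 272.9  11. ]
[238.6 324.3] 54 [-46.5 545.5  11. ]
```

```bash
python3 -c "
from h import *
a=snapshot('scene')[:,:,::-1]
cv2.imwrite('pics/s3.png',cv2.resize(a[190:350,180:360],(675,600),interpolation=cv2.INTER_CUBIC))"
```

```text
(no output)
```

View pics/s3.png

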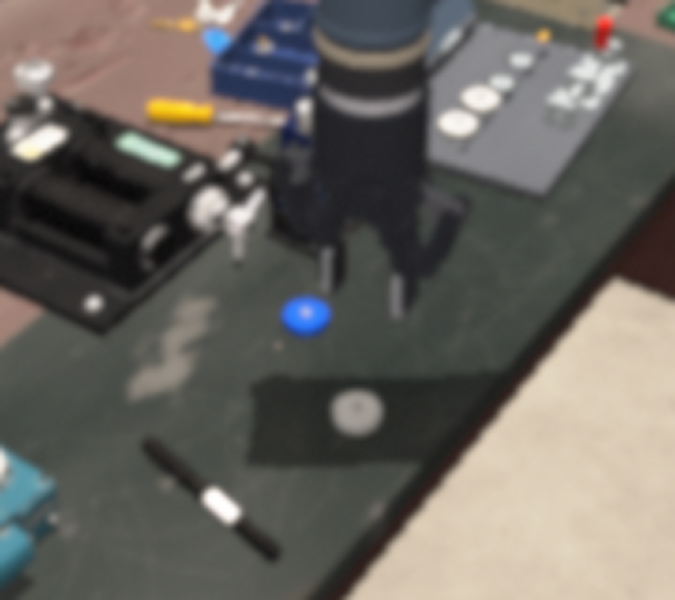

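The crop shows the third cap in the gripper's shadow at about (357,412), which is px (275,300), close to where it was. The caps in well3 and well2 look level.

```bash
python3 -c "
from h import *
g=snapshot('scene').astype(int); m=(g.min(2)>105).astype(np.uint8); m[:285]=0;m[312:]=0;m[:,:255]=0;m[:,292:]=0
q=np.argwhere(m).mean(0)[::-1]; print(q,m.sum(),w2c(px2w('scene',*q,.009))*1e3, w2px('scene',c2w((-.0811,.422,.009))))"
```

```text
[274.60747664 299.3364486 ] 107 [-83.25021626 426.42204122   9.        ] (np.float64(274.68238841052556), np.float64(298.008359183507))
```

```bash
python3 -m inch '0.075 0.02 0.2 0 0 0;0 0 0.2 0 0 0;0 0 0.2 0 0 0;0 0 0.08 0 0 0;0 0 0 0 0 0;0 0 0 0 0 0' | tail -4;python3 -c "
from h import *
st()"; python3 -m inch '0 0 0 0 0 0;0 0 0 0 0 0;0 0 0 0 0 0;0 0 0 0 0 0' -0.5 40
python3 -c "
from h import *
st()"; python3 -m inch '0 0 -0.1 0 0 0;0 0 -0.25 0 0 0;0 0 -0.3 0 0 0;0 0 0 0 0 0'
python3 -c "
from h import *
st((0.5,-23.4,100))"
```

```text
tcp_rot: [179.9, -0.0, 96.2]
wrist_force: [-0.1, 0.1, 0.1]
gripper_width: 0.044
grip_force: 0.0
t 33.0 grasp c [-80.7 423.3  18.3] turn [ 0.02 -0.01  0.01] w 44.0 gf 0.0 F [-0.1  0.1  0.1]
time_s: 33.55
ee_pos: [0.4162, 0.3963, 0.1735]
tcp_rot: [179.9, -0.0, 96.3]
wrist_force: [-0.1, -1.7, 6.0]
gripper_width: 0.0314
grip_force: 39.9
t 33.5 grasp c [-80.7 423.8  18.5] turn [ 0.03 -0.01  0.02] w 31.4 gf 39.9 F [-0.1 -1.7  6. ]
time_s: 34.05
ee_pos: [0.417, 0.3973, 0.2754]
tcp_rot: [179.5, -0.3, 96.3]
wrist_force: [-0.1, -0.1, 0.8]
gripper_width: 0.0316
grip_force: 39.8
t 34.0 grasp c [-79.  425.4 120.4] turn [ 0.11 -0.07  0.03] w 31.6 gf 39.8 F [-0.1 -0.1  0.8]
shift units [-2.992  0.53   0.136]
```

```bash
python3 -m inch '-0.331 0.059 0.014 0 0 0;-0.331 0.059 0.014 0 0 0;-0.331 0.059 0.014 0 0 0;-0.331 0.059 0.014 0 0 0;-0.331 0.059 0.014 0 0 0;-0.331 0.059 0.014 0 0 0;-0.331 0.059 0.014 0 0 0;-0.331 0.059 0.014 0 0 0;-0.331 0.059 0.014 0 0 0;0 0 0 0 0 0' | tail -2
python3 -m inch '0 0 0 0 0 0;0 0 0 0 0 0'|tail -2
python3 -c "
from h import *
st((0.5,-22.7,48))"
```

```text
gripper_width: 0.0311
grip_force: 39.8
gripper_width: 0.031
grip_force: 39.8
t 35.5 grasp c [ -1.9 -21.9  95.6] turn [-0.01 -0.01  0.05] w 31.0 gf 39.8 F [ 0.6 -0.9 -0.1]
shift units [-0.006  0.016  0.317]
```

```bash
python3 -m inch '-0.006 0.01 0.17 0 0 0;0 0 0.14 0 0 0;0 0 0 0 0 0;0 0 0 0 0 0' | tail -2
python3 -c "
from h import *
st((0.5,-22.7,30.5))"
```

```text
gripper_width: 0.0314
grip_force: 39.8
t 36.0 grasp c [  0.5 -23.5  50.3] turn [0.01 0.   0.04] w 31.4 gf 39.8 F [-0.5  0.  -0.9]
shift units [ 0.005 -0.     0.132]
```

```bash
python3 -m inch '0.005 -0.002 0.04 0 0 0;0 0 0.03 0 0 0;0 0 0.03 0 0 0;0 0 0.02 0 0 0;0 0 0.018 0 0 0;0 0 0 0 0 0' | tail -4
python3 -c "
from h import *
st((0.5,-22.7,30.5))"
```

```text
tcp_rot: [-180.0, 0.0, 96.3]
wrist_force: [-3.6, 0.3, 7.7]
gripper_width: 0.0308
grip_force: 40.4
t 36.8 grasp c [ -0.3 -23.4  30.5] turn [-0.    0.    0.02] w 30.8 gf 40.4 F [-3.6  0.3  7.7]
shift units [ 0.005  0.006 -0.   ]
```

```bash
python3 -m inch '0 0 0 0 0 0;0 0 0 0 0 0;0 0 -0.15 0 0 0;0 0 -0.1 0 0 0;0 0 0 0 0 0' 0.03|tail -1; python3 -m inch '0 0 0 0 0 0;0 0 0 0 0 0;0 0 0 0 0 0;0 0 0 0 0 0' -1 20 | tail -2; python3 -m inch '0 0.005 0.06 0 0 0;0 0 0.05 0 0 0;0 0 0.02 0 0 0;0 0 0.02 0 0 0;0 0 0 0 0 0'|tail -4; python3 -c "
from h import *
st((0.5,-23.4,43))"
```

```text
grip_force: 0.0
gripper_width: -0.0
grip_force: 0.0
tcp_rot: [-180.0, -0.0, 96.3]
wrist_force: [0.2, 0.3, -1.5]
gripper_width: 0.0003
grip_force: 0.0
t 38.5 grasp c [  0.4 -23.3  43.5] turn [-0.01 -0.    0.02] w 0.3 gf 0.0 F [ 0.2  0.3 -1.5]
shift units [-0.     0.001  0.003]
```

```bash
python3 -m inch '0 0 0.02 0 0 0;0 0 0.01 0 0 0;0 0 0 0 0 0'|tail -3; python3 -c "
from h import *
st()"; python3 -m inch '0 0 -0.12 0 0 0;0.16 0 0 0 0 0;0.16 0 0 0 0 0;0 0 0 0 0 0;0 0 0.06 0 0 0;0 0 0.05 0 0 0;0 0 0.02 0 0 0;0 0 0 0 0 0'|tail -3; python3 -c "
from h import *
st((0.5,24.6,43))"
```

```text
wrist_force: [-1.5, 0.2, 5.9]
gripper_width: 0.0002
grip_force: 2.4
t 38.9 grasp c [  1.  -23.5  40.6] turn [0.02 0.01 0.02] w 0.2 gf 2.4 F [-1.5  0.2  5.9]
wrist_force: [-5.8, 0.0, 15.3]
gripper_width: 0.0004
grip_force: 7.4
t 39.9 grasp c [ 0.6 23.9 40.5] turn [0.01 0.01 0.01] w 0.4 gf 7.4 F [-5.8  0.  15.3]
shift units [ 0.004 -0.    -0.017]
```

```bash
python3 -m inch '0 0 -0.13 0 0 0;0.16 0 0 0 0 0;0.16 0 0 0 0 0;0 0 0 0 0 0;0 0 0.06 0 0 0;0 0 0.05 0 0 0;0 0 0.02 0 0 0;0 0 0 0 0 0'|tail -3; python3 -c "
from h import *
st()"; python3 -m inch '0 0 -0.3 0 0 0;0 -0.3 -0.1 0 0 0;-0.2 -0.3 -0.1 0 0 0;-0.3 -0.25 -0.1 0 0 0;-0.3 -0.25 0 0 0 0;-0.3 -0.25 0 0 0 0;-0.3 -0.2 0 0 0 0;-0.3 0 0 0 0 0;-0.3 0 0 0 0 0;0 0 0 0 0 0' -0.36|tail -1;  python3 - <<'E'
from h import *
st()
im=snapshot("scene"); im2=snapshot("top")
a=cv2.resize(im[180:260,250:370,::-1],(720,480),interpolation=cv2.INTER_CUBIC)
cv2.imwrite("pics/s4.png",a)
cv2.imwrite("pics/t4.png",cv2.resize(im2[130:290,150:450,::-1],(800,427),interpolation=cv2.INTER_CUBIC))
E
```

```text
wrist_force: [-7.1, 0.1, 16.1]
gripper_width: -0.0001
grip_force: 8.0
t 40.9 grasp c [ 0.2 71.8 40.5] turn [-0.    0.01  0.01] w -0.1 gf 8.0 F [-7.1  0.1 16.1]
grip_force: 0.0
t 42.2 grasp c [-232.6 -230.5  126.9] turn [-0.01  0.   -0.05] w 27.5 gf 0.0 F [-0.5  1.2 -0.1]
```

View pics/s4.png

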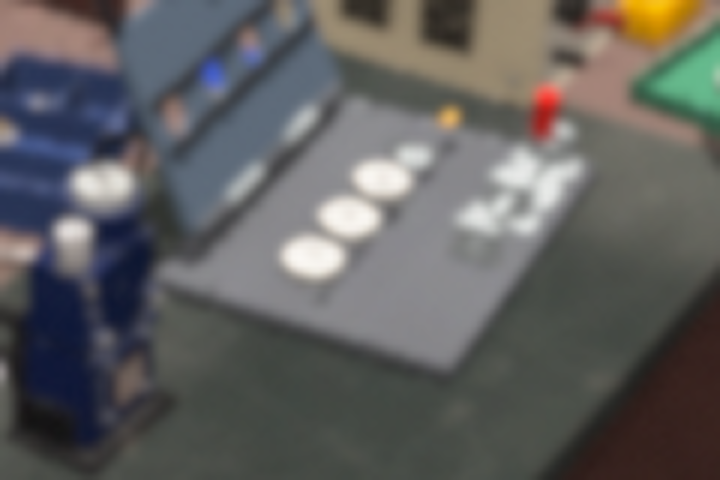

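View pics/t4.png

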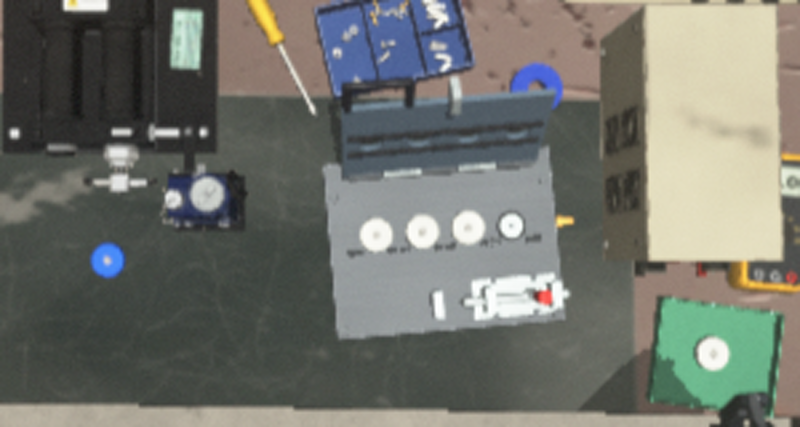

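Three fresh caps sit level in wells 1–3, with the same press height of 40.5 mm each. The done cap is in the tray at crop (712,353), and the bystanders haven't moved. Now I close the clamp.

```bash
python3 -m inch '0 0 -0.35 0 0 0;0 0 -0.35 0 0 0;0.24 0.3 -0.05 0 0 0;0.24 0.3 -0.05 0 0 0;0.24 0.3 -0.05 0 0 0;0.24 0.3 0 0 0 0;0.24 0.3 0 0 0 0;0.24 0.3 0 0 0 0;0.24 0.3 0 0 0 0;0.24 0.3 0 0 0 0' -0.36 30 |tail -1
python3 -m inch '0 0 0 0 0 0;0 0 0 0 0 0'|tail -1
python3 -c "
from h import *
st((130.8,65.4,187))"
```

```text
grip_force: 0.0
grip_force: 0.0
t 43.8 grasp c [127.1  61.9 254.6] turn [-0.03  0.    0.05] w 27.2 gf 0.0 F [-0.5  0.5  0.4]
shift units [0.023 0.025 0.451]
```

```bash
python3 -m inch '0.023 0.025 0.15 0 0 0.04;0 0 0.15 0 0 0;0 0 0.13 0 0 0;0 0 0.01 0 0 0;0 0 0 0 0 0' |tail -4; python3 -c "
from h import *
st((130.8,65.4,187))";python3 -m inch '0 0 0 0 0 0;0 0 0 0 0 0;0 0 0 0 0 0;0 0 0 0 0 0' -1 30
python3 -c "
from h import *
st((130.8,65.4,187))"
```

```text
tcp_rot: [179.9, 0.0, 96.1]
wrist_force: [0.7, -0.0, 0.2]
gripper_width: 0.0272
grip_force: 0.0
t 44.4 grasp c [131.3  63.7 191. ] turn [ 0.02  0.   -0.03] w 27.2 gf 0.0 F [ 0.7 -0.   0.2]
shift units [ 0.012 -0.003  0.027]
time_s: 44.9
ee_pos: [0.6657, 0.0616, 0.3463]
tcp_rot: [-180.0, 0.1, 96.1]
wrist_force: [-6.0, -1.3, 5.8]
gripper_width: 0.0075
grip_force: 30.5
t 44.9 grasp c [130.8  64.  191.3] turn [-0.01  0.01 -0.02] w 7.5 gf 30.5 F [-6.  -1.3  5.8]
shift units [ 0.01  -0.     0.029]
```

```bash
python3 -m inch '0 0 0 0 0 0;0 0 0 0 0 0;0.01 0 0.05 0 0 0;0 0 0 0 0 0' -0.36 |tail -1;python3 -m inch '0 0 0 0 0 0;0 0 0 0 0 0;0 0 0 0 0 0' -1 30|tail -2
python3 -c "
from h import *
st((130.8,65.4,187))"
python3 -m inch '0 -0.168 -0.061 0 0 0;0 -0.176 -0.032 0 0 0;0 -0.179 -0.002 0 0 0;0 -0.177 0.027 0 0 0;0 -0.17 0.056 0 0 0;0 -0.158 0.084 0 0 0;0 0 0 0 0 0'|tail -3
python3 -c "
from h import *
st((63.8-161*np.cos(1),65.4,51+161*np.sin(1)-10))"
```

```text
grip_force: 0.0
gripper_width: 0.0078
grip_force: 29.3
t 45.8 grasp c [130.7  65.8 181.3] turn [-0.03 -0.   -0.02] w 7.8 gf 29.3 F [-4.3 -1.1 -0.1]
shift units [-0.003  0.    -0.038]
wrist_force: [-6.0, -0.1, 5.9]
gripper_width: 0.0074
grip_force: 30.7
t 46.6 grasp c [-24.1  66.2 171.6] turn [-0.01 -0.   -0.02] w 7.4 gf 30.7 F [-6.  -0.1  5.9]
shift units [-0.005  0.006 -0.032]
```

```bash
python3 -m inch '0 -0.142 0.109 0 0 0;0 -0.122 0.131 0 0 0;0 -0.099 0.149 0 0 0;0 -0.072 0.164 0 0 0;0 -0.044 0.173 0 0 0;0 0 0 0 0 0'|tail -3
python3 -c "
from h import *
st((-97.2,65.4,36))"
```

```text
wrist_force: [-0.9, -0.4, -3.2]
gripper_width: 0.0077
grip_force: 32.2
t 47.4 grasp c [-95.1  66.3  60.3] turn [-0.04 -0.01 -0.02] w 7.7 gf 32.2 F [-0.9 -0.4 -3.2]
shift units [-0.006 -0.014  0.162]
```

```bash
python3 -m inch '0 -0.008 0.07 0 0 0;0 -0.006 0.06 0 0 0;0 0 0.03 0 0 0;0 0 0 0 0 0;0 0 0 0 0 0'|tail -3
python3 -c "
from h import *
st((-97.2,65.4,35))"
```

```text
wrist_force: [-5.2, 0.4, -0.9]
gripper_width: 0.0079
grip_force: 32.6
t 48.0 grasp c [-97.1  66.3  38. ] turn [-0.03 -0.01 -0.02] w 7.9 gf 32.6 F [-5.2  0.4 -0.9]
shift units [-0.006 -0.001  0.02 ]
```

```bash
python3 -m inch '0 0 0.02 0 0 0;0 0 0.015 0 0 0;0 0 0 0 0 0;0 0 0 0 0 0'|tail -3
python3 -c "
from h import *
st((-97.2,65.4,35))"
```

```text
wrist_force: [-4.5, 0.3, 0.6]
gripper_width: 0.0076
grip_force: 33.0
t 48.5 grasp c [-97.2  66.3  33. ] turn [-0.04 -0.01 -0.02] w 7.6 gf 33.0 F [-4.5  0.3  0.6]
shift units [-0.006 -0.    -0.013]
```

```bash
python3 -m inch '0 0 0 0 0 0;0 0 0 0 0 0;0 0 -0.15 0 0 0;0 0 -0.1 0 0 0;0 0 0 0 0 0' -0.36|tail -1; python3 -m inch '0 0 0 0 0 0;0 0 0 0 0 0;0 0 0 0 0 0' -1 20 | tail -2; python3 -m inch '0 0 0.07 0 0 0;0 0 0.04 0 0 0;0 0 0.02 0 0 0;0 0 0 0 0 0'|tail -3; python3 -c "
from h import *
st((-97.2,65.4,49))"
```

```text
grip_force: 0.0
gripper_width: -0.0
grip_force: 0.0
wrist_force: [-5.4, 0.2, 12.1]
gripper_width: 0.0003
grip_force: 6.0
t 50.0 grasp c [-97.   66.2  52.4] turn [-0.02 -0.   -0.02] w 0.3 gf 6.0 F [-5.4  0.2 12.1]
shift units [-0.005 -0.001  0.023]
```

```bash
python3 -m inch '0 0 0.02 0 0 0;0 0 0.015 0 0 0;0 0 0 0 0 0;0 0 0 0 0 0'|tail -3; python3 -c "
from h import *
st((-97.2,65.4,50))"
```

```text
wrist_force: [-15.5, -0.1, 34.5]
gripper_width: 0.0001
grip_force: 17.1
t 50.5 grasp c [-96.8  66.2  51.6] turn [-0.    0.01 -0.01] w 0.1 gf 17.1 F [-15.5  -0.1  34.5]
shift units [-0.005 -0.003  0.011]
```

```bash
python3 -m inch '0 0 -0.2 0 0 0;0 0 -0.3 0 0 0;-0.35 0.05 0 0 0 0;-0.35 0.045 0 0 0 0;-0.34 0.045 0 0 0 0;0 0 0 0 0 0;0 0 0 0 0 0' -0.2 40|tail -2; python3 - <<'E'
from h import *
st((-76,-90.5,61.5))
im=snapshot("scene")
cv2.imwrite("pics/s5.png",cv2.resize(im[180:260,250:370,::-1],(720,480),interpolation=cv2.INTER_CUBIC))
E
```

```text
gripper_width: 0.0345
grip_force: 0.0
t 51.4 grasp c [-76.2 -89.6 119.8] turn [-0.02 -0.02 -0.03] w 34.5 gf 0.0 F [ 0.9  0.4 -0. ]
shift units [-0.006  0.001  0.389]
```

View pics/s5.png

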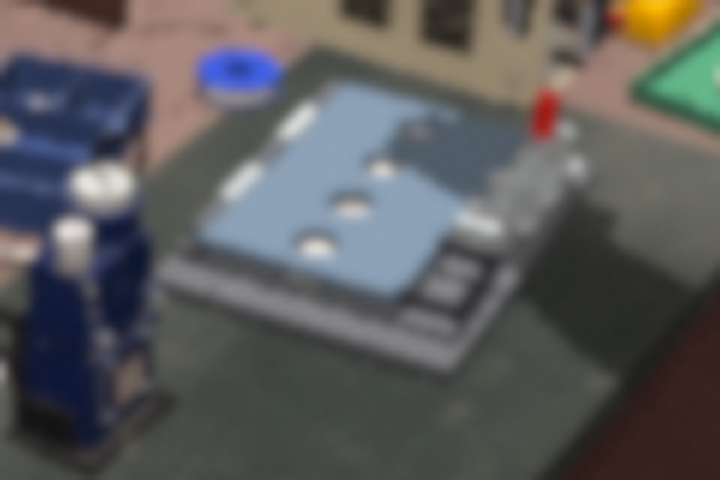

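The clamp looks flat and closed over the caps, with the knob at crop (545,115) still drawn. I grip the knob and slide the bolt home.

```bash
python3 -m inch '-0.006 0 0.2 0 0 0;0 0 0.17 0 0 0;0 0 0.015 0 0 0;0 0 0 0 0 0'|tail -1; python3 -m inch '0 0 0 0 0 0;0 0 0 0 0 0;0 0 0 0 0 0;0 0 0 0 0 0' -0.9 40|tail -2; python3 -c "
from h import *
st((-76,-51,61))"; python3 -m inch '0.04 0 0 0 0 0;0.04 0 0 0 0 0;0.04 0 0 0 0 0;0.04 0 0 0 0 0;0 0 0 0 0 0'|tail -3; python3 -c "
from h import *
st((-76,-51,61))"
```

```text
grip_force: 0.0
gripper_width: 0.0134
grip_force: 39.4
t 52.5 grasp c [-76.6 -91.   64.5] turn [-0.03  0.01 -0.02] w 13.4 gf 39.4 F [-4.6  0.4  4.2]
shift units [0.266 0.004 0.023]
wrist_force: [-4.9, -1.9, 4.5]
gripper_width: 0.0136
grip_force: 39.3
t 53.1 grasp c [-76.5 -67.8  64.5] turn [-0.03  0.05 -0.02] w 13.6 gf 39.3 F [-4.9 -1.9  4.5]
shift units [0.112 0.004 0.023]
```

```bash
python3 -m inch '0.04 0 0 0 0 0;0.04 0 0 0 0 0;0.03 0 0 0 0 0;0.015 0 0 0 0 0;0 0 0 0 0 0;0 0 0 0 0 0'|tail -3; python3 -c "
from h import *
st((-76,-51,61))"; python3 -m inch '0.02 0 0 0 0 0;0.02 0 0 0 0 0;0 0 0 0 0 0;0 0 0 0 0 0'|tail -3; python3 -c "
from h import *
st((-76,-51,61))"
```

```text
wrist_force: [-4.1, -6.0, 4.1]
gripper_width: 0.0136
grip_force: 39.2
t 53.8 grasp c [-76.5 -50.7  64.5] turn [-0.03  0.1  -0.04] w 13.6 gf 39.2 F [-4.1 -6.   4.1]
shift units [-0.002  0.003  0.023]
wrist_force: [-3.1, -19.1, 0.2]
gripper_width: 0.0136
grip_force: 39.1
t 54.3 grasp c [-76.4 -50.3  64.6] turn [-0.04  0.28 -0.08] w 13.6 gf 39.1 F [ -3.1 -19.1   0.2]
shift units [-0.005  0.003  0.024]
```

```bash
python3 -m inch '-0.035 0 0 0 0 0;0 0 0 0 0 0' -0.2|tail -1; python3 -m inch '0 0 0 0 0 0;0 0 -0.15 0 0 0;0 0 -0.35 0 0 0;0 0 -0.3 0 0 0;-0.3 -0.3 0 0 0 0;-0.3 -0.3 0 0 0 0;-0.3 -0.3 0 0 0 0;-0.3 0 0 0 0 0;0 0 0 0 0 0'|tail -4; python3 - <<'E'
from h import *
st()
im2=snapshot("top")
cv2.imwrite("pics/t6.png",cv2.resize(im2[130:290,150:450,::-1],(800,427),interpolation=cv2.INTER_CUBIC))
E
```

```text
grip_force: 0.0
tcp_rot: [180.0, 0.0, 95.9]
wrist_force: [-0.4, 0.5, 0.9]
gripper_width: 0.0343
grip_force: 0.0
t 55.7 grasp c [-208.8 -226.7  182.7] turn [ 0.01  0.01 -0.07] w 34.3 gf 0.0 F [-0.4  0.5  0.9]
```

View pics/t6.png

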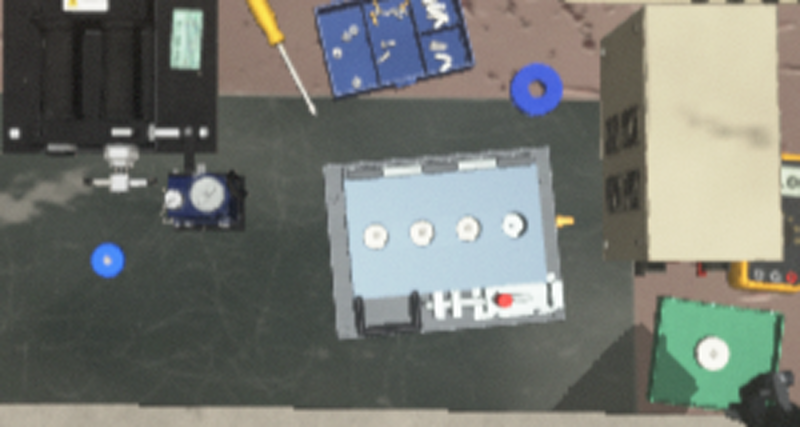

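The clamp is closed, and the knob is home at crop (505,300), as at the start. The caps show in windows 1–3, the done cap is in the tray, and the gripper touches nothing. I hand the job in.

```bash
python3 -c "
from cell import close_job
print(close_job())"
```

```text
the job is handed in; nothing more can be done
None
```

The job is handed in after about 56 s of robot time: the one done cap is in the green tray, the three fresh caps are fully down in nests well1 to well3, and the clamp is closed flat with the bolt home against its stop; the judging result was not shown.

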